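# Load the weighted gluing press

### The arm

A 6-joint arm with a two-finger parallel gripper is mounted at the origin on a cart in front of the work surface, level with it; the furniture and walls round the work are solid. World frame = base frame: x ahead of the robot, y to its left, z up, the work surface at z = 0. Lengths are in mm, angles in rad, forces in N, time in s.
With the tool pointing down it reaches from about 275 to 875 mm from the base axis. Payload 12.5 kg.
Tool frame: the origin (TCP) lies midway between the tips of the shut fingers; the grasp point (between the pads) lies 19 mm behind it; z points along the fingers, y is the direction in which the jaws open and shut (so a half turn about z gives the same grasp; the last joint's range is limited). The gripper opens to 85 mm and grips with 20 to 120 N. Pads are 22 mm wide; open, the fingers measure 114 mm over their backs; the gripper's body (76 mm by 85 mm) begins 54 mm behind the grasp point. The pads swing forward as they close: fully open they stand 13 mm farther back than shut.
Start: joints at [1.174, 0.351, 1.652, -0, 1.139, -0.085], TCP at [168.693, 523.476, 231.29] pointing down, gripper open.
Joint ranges: [-2.75, 2.75], [-0.79, 2.1], [0.01, 2.65], [-1.57, 4.71], [0.07, 3.14], [-2.87, 2.87]. Speed limits (rad/s): [2.22, 2.22, 2.79, 3.14, 3.14, 3.14].

### API

Orientations are given as a 3x3 rotation matrix whose columns are the frame's x, y, z axes.
In Python, from plant import bot, kin, telemetry, cams gives the robot as it stands. Calls block until the motion is done:
- bot.move_to(position, orientation): joint-space move of the TCP to a pose.
- bot.servo_line(position, attitude=None, velocity=150): straight line of the TCP; attitude=None keeps the orientation; velocity is the mean speed in mm/s.
- bot.set_joints(angles): joint-space move.
- bot.set_gripper(opening, newtons=None): finger opening in mm; newtons is the grip in N (None keeps the last); returns when the fingers have stopped.
- bot.dwell(seconds).
- kin.solve_ik(position, orientation): joint angles nearest the present ones, or None.
- telemetry.sense(): the state.
- cams.capture(name): name is "scene" or "top" or "wrist"; returns a dict with "frame" (400x640x3 uint8, red, green, blue), "K" (3x3 intrinsics, pixels), "cam_to_world" (4x4, takes a point from camera to world coordinates). Camera axes: x right, y up, looking along -z (the intrinsics and any distortion apply to the point x, -y, -z); pixel columns grow to the right and rows downward; lengths in mm; the calibration is good to about 2 mm. A picture is of the moment at which its call begins. There is no depth.
A pose or a line that the arm cannot do raises bot.MotionError and nothing moves.
- bot.sign_off(): hands the job in, once; it reports no verdict.
The state is a dict: "t": time; "q": joint angles; "dq": joint speeds; "joint_efforts": joint torques, N m; "position": TCP position; "tcp_rot": TCP orientation; "force": force on the tool from outside, world axes, zero at the start; "moment": the same for the moment, N m; "gripper_width": finger opening in mm.
Only numpy, scipy, OpenCV 4.12 (cv2) and the standard library are available. Lean on these libraries where they do the work, as an engineer would, in place of code of your own. Each camera call takes 0.05 s, during which the arm holds its last target. There are 200 camera calls.

### The job

Load the hardwood blank into the weighted gluing press. With the fingertips, press the red paddle at the long end of the lever right down until the spring catch keeps it down and the heavy flap stands open without you; then push the blank along the bed, under the flap, until it is fully home against the end stop; then press the catch's red thumb plate down so that the lever is let go and the flap comes down to rest on the blank. Nothing is to be picked up: leave the flap and its lifting bar untouched by the fingers, and leave everything round the press where it is.

Things in the scene. Friction and masses are not known exactly. Their poses are not given: they have to be found in the camera images.
- press: Gluing press, fixed; plywood base 12 mm thick. Origin on the table below the middle of the closed flap's front edge; +x along the bed towards the hinge (away from the robot at yaw 0), +y to the left, z up. The bed, top 12 mm above the table, spans x -255..228, y -85..85 mm. On its right the lever lies along x at y = -145 mm; a wing of the base under lever and catch reaches y = -262 mm.
- channel_mouth (a point): Point on the bed below the flap's front edge, x = y = 0 of the press, 12 mm above the table. From here two waxed wooden guides 10 mm high form a channel 49 mm wide about y = 0 that runs under the flap to the end stop, whose face is at x = 85 mm. The mouths of the guides flare outwards between x = -36 and 0 mm.
- flap: Heavy flap: plywood 193 x 140 mm, green steel weight on top, about 2.4 kg, damped hinge at x = 205 mm of the press. Origin in the middle of its front edge: 41 mm above the table closed and empty (gap under it 14 mm), about 47 lying on the blank, about 69 held open by lever and catch (gap about 42). A steel lifting bar bolted across this edge sticks out to y = -180 mm over the lever's toe.
- lever: Loose steel lever, 265 mm long, 14 mm wide, lying by its cross pin in a fork open at the top. Origin at the pin, 69.5 mm above the table, at x = -44, y = -145 mm of the press. Axes as the press's while it rests; the bar then slopes up towards the paddle by 0.26 rad. Its toe, 60 mm beyond the pin, lies under the lifting bar.
- paddle (a point): Middle of the top of the lever's red paddle (60 mm along the lever, 30 mm wide), 175 mm from the cross pin towards the press's -x, about 120 mm above the table at rest. Pressing takes 5 to 15 N; the catch snaps over a side pin on the way. Right down, on a rubber stop, it is about 29 mm above the table; caught and let go, about 40 mm.
- catch (a joint): Spring catch, rad: 0 at rest or holding; its top swings away from the lever (to -y) as the thumb plate is pressed. It lets the lever go by about 0.3; end of travel 0.42. Springs back.
- thumb_plate (a point): Middle of the top of the catch's red thumb plate (26 mm along the press's x, 44 mm along y), 42 mm above the table at rest, at x = -142, y = -225 mm of the press. It is smooth. Pressed down with about 4 to 10 N it goes 15 to 20 mm. The released lever then rises beside it.
- blank_center (a point): Centre of the hardwood blank, 45 mm wide, 170 long, 20 high, about 0.12 kg, lying loose on the bed in front of the flap, centre 22 mm above the table. Its own y axis is its length and points towards the stop, z up. Fully home the centre is at x = 0 of the press, and it still sticks out 85 mm in front of the flap.
- blank: The same blank; origin in the middle of its underside.
- glue_bottle: Bystander: yellow glue bottle, 188 tall mm; origin under its middle.
- offcut_1: Bystander: hardwood offcut, 50x230x22 mm; origin under its middle.
- offcut_3: Bystander: hardwood offcut, 40x130x30 mm; origin under its middle.
There are look-alikes about, which are no part of the job. Leave any green look-alike of the blank alone.

How it is judged:
By the outcome, as a careful person would: the job done as asked, in the order asked, and still so for the second after the job is handed in, with the robot touching nothing.
It also fails if it takes over 64 s, if anything falls off the work surface, if the arm or the gripper's body presses on something with over 40 N, if the wrist force passes 120 N, or if a joint passes its speed limit or range.

## Working session

There is one attempt and no reset: what is moved stays moved. The work goes in short steps, each a Python script; the robot and the scene stay as the last script left them, time stands still between calls to the robot, and variables do not carry over. Pictures are saved under pics/ and viewed, about 8 in all and at most 12, crops included, and the job is handed in when it is done.

```bash
ls; mkdir -p pics; python3 - <<'E'
from plant import bot,kin,telemetry,cams
import cv2,pickle,numpy as np
d={}
for n in("scene","top","wrist"):
    c=cams.capture(n);d[n]=c;cv2.imwrite(f"pics/{n}0.png",c["frame"][:,:,::-1]);print(n,c["K"].tolist(),np.round(c["cam_to_world"],3).tolist(),[k for k in c])
pickle.dump(d,open("c0.pkl","wb"));s=telemetry.sense();print(s["t"],s["force"],s["tcp_rot"])
cv2.imwrite("pics/both0.png",np.vstack([d["top"]["frame"][:,:,::-1]]))
E
```

```text
pics
scene [[389.06640257371, 0.0, 317.958187874069], [0.0, 389.06640257371, 198.78462519684373], [0.0, 0.0, 1.0]] [[0.805, 0.404, -0.434, 105.084], [-0.593, 0.532, -0.605, -816.318], [-0.014, 0.744, 0.668, 946.039], [0.0, 0.0, 0.0, 1.0]] ['frame', 'K', 'cam_to_world']
top [[423.01287292944426, 0.0, 324.53797183294455], [0.0, 423.01287292944426, 198.33658720160665], [0.0, 0.0, 1.0]] [[0.03, 0.995, -0.097, 491.45], [-1.0, 0.029, -0.003, -54.156], [0.0, 0.097, 0.995, 1507.333], [0.0, 0.0, 0.0, 1.0]] ['frame', 'K', 'cam_to_world']
wrist [[357.8039411955127, 0.0, 306.67162038314035], [0.0, 357.8039411955127, 194.98217648398122], [0.0, 0.0, 1.0]] [[0.307, -0.9, -0.309, 88.411], [0.952, 0.29, 0.101, 547.453], [-0.001, -0.325, 0.946, 373.915], [0.0, 0.0, 0.0, 1.0]] ['frame', 'K', 'cam_to_world']
0.15 [1.05223656 0.15699842 1.00104211] [[-9.51776438e-01  3.06792299e-01 -3.11260267e-04]
 [ 3.06792453e-01  9.51776094e-01 -8.11288735e-04]
 [ 4.73529451e-05 -8.67657803e-04 -9.99999622e-01]]
```

View pics/top0.png

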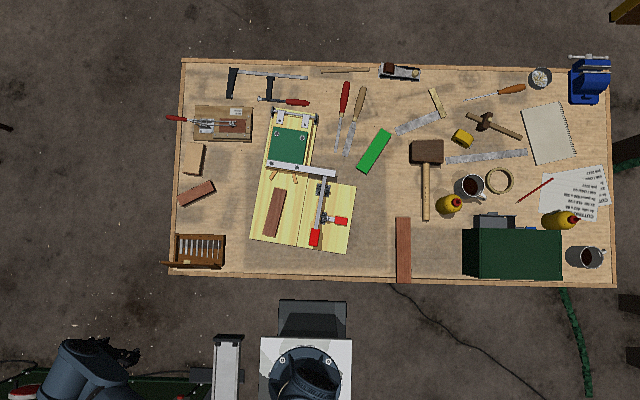

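View pics/scene0.png

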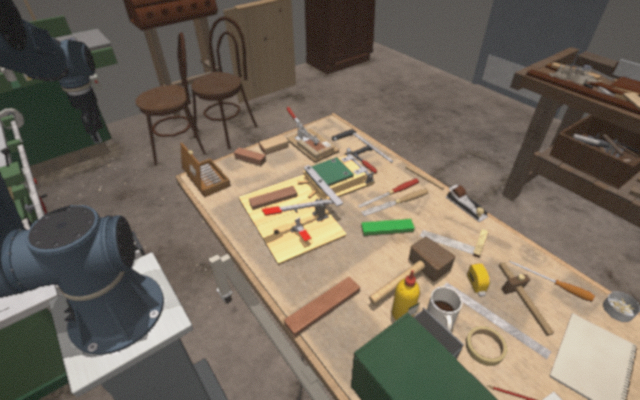

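Top view: the press is at about (300,180), with yellow base corners near (272,107), (318,113), (250,238) and (346,253). The brown blank is at (274,212), the paddle at (315,237) and the thumb plate at (341,221). The green look-alike at (374,151) and the reddish offcuts at (196,193) and (403,250) are off the bed. The scene view agrees. Next I'll measure.

```bash
cat > h.py <<'E'
import numpy as np,cv2
def ray(c,uv):
    K=c["K"];T=c["cam_to_world"];d=np.array([(uv[0]-K[0,2])/K[0,0],-(uv[1]-K[1,2])/K[1,1],-1.])
    return T[:3,3],T[:3,:3]@d
def onz(c,uv,z):
    o,d=ray(c,uv);return (o+d*(z-o[2])/d[2])
def proj(c,p):
    T=c["cam_to_world"];q=T[:3,:3].T@(np.asarray(p,float)-T[:3,3]);K=c["K"]
    return np.array([K[0,2]+K[0,0]*q[0]/-q[2],K[1,2]-K[1,1]*q[1]/-q[2]])
def blobs(m,mn=15):
    n,l,s,ce=cv2.connectedComponentsWithStats(m.astype(np.uint8));out=[]
    for i in range(1,n):
        if s[i,4]>=mn: out.append((s[i,4],ce[i],cv2.minAreaRect(np.argwhere(l==i)[:,::-1].astype(np.float32))))
    return out
def hsv(c): return cv2.cvtColor(c["frame"],cv2.COLOR_RGB2HSV).astype(int)
def red(c):
    h=hsv(c);return ((h[...,0]<6)|(h[...,0]>174))&(h[...,1]>170)&(h[...,2]>130)
E
python3 - <<'E'
import pickle;from h import *
d=pickle.load(open("c0.pkl","rb"));t=d["top"]
for b in blobs(red(t)): 
    print("red",b[0],b[1].round(1),onz(t,b[1],120).round(),onz(t,b[1],42).round())
h=hsv(t);print(h[212,274],h[200,260],h[230,290],h[150,290],h[195,195])
y=(h[...,0]>20)&(h[...,0]<35)&(h[...,1]>80)&(h[...,2]>170);y[:90]=0;y[:,:240]=0;y[:,360:]=0
p=np.argwhere(y)[:,::-1];hu=cv2.convexHull(p.astype(np.int32));ap=cv2.approxPolyDP(hu,3,True)[:,0]
print([(a.tolist(),onz(t,a,12).round().tolist()) for a in ap])
b=(h[...,2]<150)&(h[...,1]>80)&((h[...,0]<16));b[:185]=0;b[240:]=0;b[:,:262]=0;b[:,288:]=0
for k in blobs(b,80): print("blank",k, onz(t,k[1],32).round())
s=d["scene"]
for b in blobs(red(s)): print("sred",b[0],b[1].round(1))
E
```

```text
red 87 [340.5 220.4] [ 556. -105.  120.] [ 560. -107.   42.]
red 145 [313.8 236.8] [500. -19. 120.] [500. -17.  42.]
[ 10 118 125] [ 24 101 201] [ 27  91 201] [ 75 134 101] [ 10 125 137]
[([355, 117], [937.0, -151.0, 12.0]), ([356, 187], [682.0, -161.0, 12.0]), ([346, 249], [461.0, -131.0, 12.0]), ([336, 252], [450.0, -96.0, 12.0]), ([249, 238], [490.0, 212.0, 12.0]), ([275, 107], [965.0, 140.0, 12.0])]
blank (np.int32(632), array([274.18196203, 211.83386076]), ((274.417724609375, 211.96014404296875), (13.695361137390137, 48.32813262939453), 14.534457206726074)) [583. 124.  32.]
sred 87 [271.5 210.4]
sred 61 [304.5 235.2]
```

```bash
cat >> h.py <<'E'
def rot(yaw):  # tool down, tool x = -press x
    c,s=np.cos(yaw),np.sin(yaw);return np.array([[-c,-s,0],[-s,c,0],[0,0,-1.]])
E
python3 - <<'E'
from plant import bot,kin,telemetry,cams
from h import *;import pickle
R=rot(-.145)
bot.move_to([600,40,330],R);bot.set_gripper(0)
c=cams.capture("wrist");pickle.dump(c,open("w1.pkl","wb"))
cv2.imwrite("pics/w1.png",c["frame"][:,:,::-1]);print(telemetry.sense()["t"],telemetry.sense()["position"],c["cam_to_world"].round(2).tolist())
for p in blobs(red(c),30): print(p[0],p[1].round(1),onz(c,p[1],120).round(1),onz(c,p[1],42).round(1))
E
```

```text
3.3 [599.99940709  39.96246504 330.00252439] [[0.15, -0.94, -0.32, 516.6], [0.99, 0.14, 0.05, 50.43], [-0.0, -0.33, 0.95, 473.09], [0.0, 0.0, 0.0, 1.0]]
733 [225.2  42.4] [480.8 -19.3 120. ] [472.8 -34.8  42. ]
706 [179.3 129.3] [551.3 -81.1 120. ] [ 558.9 -110.2   42. ]
```

View pics/w1.png

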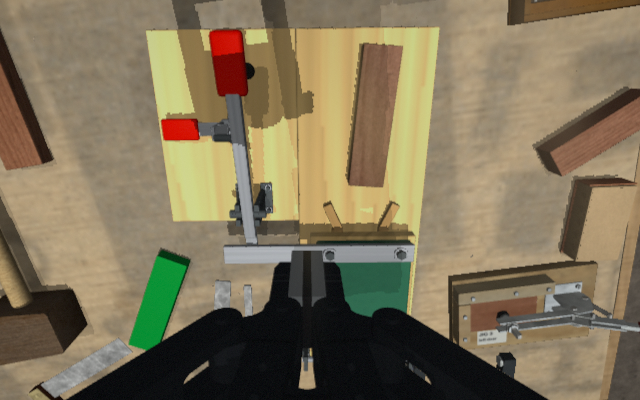

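The wrist view is upside down (+x points down the picture). It shows the paddle spanning rows 30–97 at u≈229, the thumb plate at (180,129), the blank from (381,43) to (367,186), the flared guides at (333,216) and (389,216), and the lifting bar at row 254. Only the blank itself lies on the bed; the green look-alike is at (160,298) and the brown offcuts are off the press. I'll now get exact points.

```bash
python3 - <<'E'
import pickle;from h import *
c=pickle.load(open("w1.pkl","rb"));t=pickle.load(open("c0.pkl","rb"))["top"]
def red2(c):
    h=hsv(c);return ((h[...,0]<6)|(h[...,0]>174))&(h[...,1]>170)&(h[...,2]>60)
for k,z in((c,1),(t,1)):
  for b in blobs(red2(k),40): print(b[0],b[1].round(1),[np.round(x,1) for x in b[2]],onz(k,b[1],120).round(1),onz(k,b[1],42).round(1))
h=hsv(c)
y=(h[...,0]>18)&(h[...,0]<35)&(h[...,1]>85)&(h[...,2]>150);y[240:]=0;y[:,:120]=0;y[:,450:]=0
y=cv2.morphologyEx(y.astype(np.uint8),cv2.MORPH_OPEN,np.ones((5,5)))
l=max(cv2.findContours(y,0,2)[0],key=cv2.contourArea);ap=cv2.approxPolyDP(cv2.convexHull(l),3,True)[:,0]
for a in ap: print("base",a,onz(c,a,12).round(1))
b=(h[...,2]<150)&(h[...,1]>80)&(h[...,0]<16);b[:35]=0;b[195:]=0;b[:,:340]=0;b[:,415:]=0
bb=max(blobs(b,300),key=lambda a:a[0]);print(bb[0])
for a in cv2.boxPoints(bb[2]): print("blank",a.round(1),onz(c,a,32).round(1))
# check prediction
yaw=-.145;M=np.array([[np.cos(yaw),-np.sin(yaw)],[np.sin(yaw),np.cos(yaw)]]);o=np.array([733,95.])
for n,p,z in(("thumb",(-142,-225),42),("padl",(-212,-145),120),("padfar",(-241,-145),127.5),("padnear",(-183,-145),112),("cornL",(-255,85),12),("cornR",(-255,-262),12),("mouthL",(-36,24.5),22),("barEnd",(0,-180),45)):
  w=np.r_[o+M@p,z];print(n,w.round(),proj(c,w).round(1),proj(t,w).round(1))
E
```

```text
2041 [228.7  61.6] [array([228.3,  62.6]), array([67.7, 32.7]), np.float64(84.2)] [497.3 -19.7 120. ] [493.  -35.2  42. ]
743 [180.1 129. ] [array([180., 129.]), array([20., 36.]), np.float64(90.0)] [551.1 -80.2 120. ] [ 558.7 -109.1   42. ]
191 [344.1  96. ] [array([343.9,  96.4]), array([ 6.7, 31. ]), np.float64(11.3)] [ 976.  -105.9  120. ] [1003.2 -108.8   42. ]
120 [296.8 101.8] [array([297. , 101.7]), array([22.4,  5.6]), np.float64(5.2)] [951.3  52.8 120. ] [977.2  58.9  42. ]
78 [175.3 117.6] [array([176. , 117.8]), array([20.4,  4.4]), np.float64(9.5)] [884.7 458.6 120. ] [906.8 487.4  42. ]
50 [535.9 188.7] [array([535.6, 189.1]), array([ 1.4, 39.7]), np.float64(56.3)] [ 679.9 -747.2  120. ] [ 690.5 -786.2   42. ]
90 [340.5 220.4] [array([340.5, 220.4]), array([12.2,  7.3]), np.float64(11.3)] [ 556.  -104.6  120. ] [ 559.6 -107.4   42. ]
154 [313.9 236.9] [array([313.9, 236.9]), array([ 8.9, 17.3]), np.float64(9.5)] [499.5 -19.3 120. ] [500.  -17.3  42. ]
base [438  27] [489.8 210.   12. ]
base [418 234] [754.3 174.8  12. ]
base [267 220] [702.2 -32.8  12. ]
base [253 183] [646.3 -41.7  12. ]
base [249 127] [572.  -32.3  12. ]
base [296  29] [467.7  44.8  12. ]
5071
blank [347.4 183.8] [659.4  82.6  32. ]
blank [363.8  41.8] [494.1 119.3  32. ]
blank [402.2  46.3] [505.1 162.2  32. ]
blank [385.8 188.2] [672.6 131.1  32. ]
thumb [ 560. -107.   42.] [182.  129.8] [340.4 220.3]
padl [502. -18. 120.] [231.8  66.9] [313.5 236.1]
padfar [474. -14. 128.] [227.9  31.9] [311.9 244.9]
padnear [531. -22. 112.] [235.5  98.6] [315.1 227.4]
cornL [493. 216.  12.] [443.2  29.2] [247.8 237. ]
cornR [ 443. -127.   12.] [148.   29.3] [345.  254.3]
mouthL [701. 124.  22.] [380.9 206.4] [275.9 178.9]
barEnd [707. -83.  45.] [227.6 238.2] [334.6 177.9]
```

Press origin is about (730,95) with yaw about -0.132. Blank size measures 169x44, and its centre in the press frame is about (-150,+9), skewed -0.07. The thumb-to-paddle spacing is 107 against 106 expected. All consistent, so I'll press the paddle.

```bash
cat >> h.py <<'E'
YAW=-.132;O=np.array([730,95.5])
def W(x,y,z):
    c,s=np.cos(YAW),np.sin(YAW);return [O[0]+c*x-s*y,O[1]+s*x+c*y,z]
def P(w):
    c,s=np.cos(YAW),np.sin(YAW);d=np.asarray(w)[:2]-O;return np.array([c*d[0]+s*d[1],-s*d[0]+c*d[1],w[2]])
E
python3 - <<'E'
from plant import bot,kin,telemetry as T,cams
from h import *
R=rot(YAW)
bot.move_to(W(-213,-145,165),R);f0=T.sense()["force"]
bot.servo_line(W(-213,-145,124),velocity=80)
zs=[110,90,70,50,40,36,33,31,29,27,25]
for z in zs:
    bot.servo_line(W(-215,-145,z),velocity=50);s=T.sense();print(z,s["position"].round(1)[2],(s["force"]-f0).round(1))
    if s["force"][2]-f0[2]>28: break
bot.dwell(.2)
c=cams.capture("scene");cv2.imwrite("pics/s2.png",cv2.resize(c["frame"][160:280,210:370,::-1],None,fx=5,fy=5,interpolation=2))
print(T.sense()["t"])
E
```

```text
110 110.2 [-1.9  1.3  6.4]
90 90.1 [-4.8  1.4  7. ]
70 70.1 [-4.3  1.6  7.1]
50 50.4 [-0.7  2.5  5.5]
40 40.8 [1.6 0.5 6.5]
36 36.9 [1.8 0.6 6.9]
33 34.1 [2.9 0.2 7.3]
31 33.0 [-0.4  0.2 21.3]
29 32.5 [-8.3  1.4 46. ]
8.4667
```

```bash
python3 - <<'E'
from plant import bot,kin,telemetry as T,cams
from h import *
p=T.sense()["position"]
for z in (45,70,160):
    bot.servo_line([p[0],p[1],z],velocity=100);print(z,T.sense()["force"].round(1))
bot.move_to(W(-230,30,230),rot(YAW))
c=cams.capture("wrist");t=cams.capture("top");s=cams.capture("scene")
import pickle;pickle.dump((c,t,s),open("w2.pkl","wb"))
a=cv2.resize(c["frame"][:,:,::-1],(640,400));b=cv2.resize(s["frame"][130:270,200:424,::-1],(320,200),interpolation=2);d=cv2.resize(t["frame"][90:270,220:400,::-1],(200,200),interpolation=2)
im=np.zeros((600,640,3),np.uint8);im[:400]=a;im[400:,:320]=b;im[400:,320:520]=d
cv2.imwrite("pics/m2.png",im);print(T.sense()["t"])
E
```

```text
45 [-0.4  0.2 -0.2]
70 [ 0.5 -0.1  0.2]
160 [0.4 0.4 0.8]
11.1583
```

View pics/m2.png

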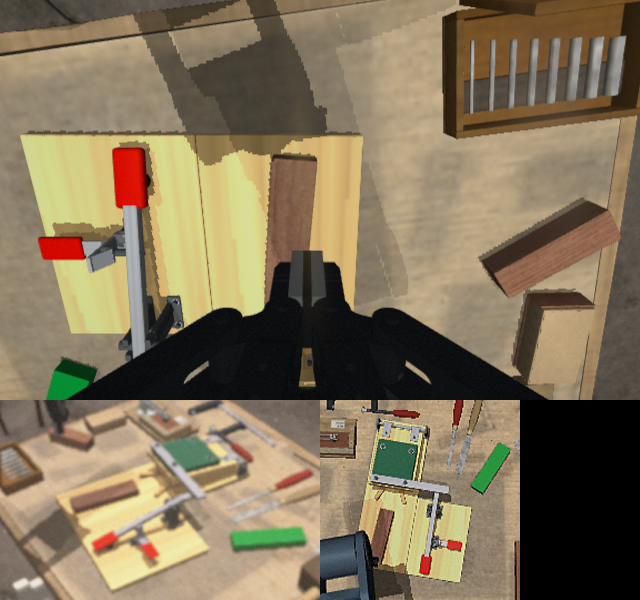

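The lever is held down: the paddle at (130,178) stayed there with no force on the tool, and the flap and bar are visibly raised in all views. The blank at about (290,230) is skewed and off-centre. I'll check the paddle height numerically, square the blank with the jaws without lifting it, then push its end.

```bash
python3 - <<'E'
from plant import bot,kin,telemetry as T,cams
from h import *;import pickle
c,t,s=pickle.load(open("w2.pkl","rb"))
# paddle triangulation wrist/top
us=[]
for k in(c,t):
    h=hsv(k);m=((h[...,0]<6)|(h[...,0]>174))&(h[...,1]>170)&(h[...,2]>60)
    bs=[b for b in blobs(m,60) if abs(P(onz(k,b[1],40))[0]+215)<30 and abs(P(onz(k,b[1],40))[1]+145)<30];us.append(bs[0][1])
o1,d1=ray(c,us[0]);o2,d2=ray(t,us[1]);A=np.c_[d1,-d2];x=np.linalg.lstsq(A,o2-o1,rcond=None)[0]
print("paddle",P(o1+d1*x[0]).round(1),P(o2+d2*x[1]).round(1))
print("corner",P(onz(c,(361,135),12)).round(1),"seam",P(onz(c,(196,135),12)).round(1),"blank rear",P(onz(c,(271,155),32)).round(1),P(onz(c,(316,158),32)).round(1))
R=rot(YAW);f0=T.sense()["force"]
bot.set_gripper(85,20)
bot.move_to(W(-150,9,80),R);bot.servo_line(W(-150,9,15),velocity=80);print(T.sense()["force"]-f0)
bot.set_gripper(44,20);g=T.sense();print("w",g["gripper_width"],(g["force"]-f0).round(1))
bot.servo_line(W(-150,0,15),velocity=40)
bot.set_gripper(75);bot.servo_line(W(-150,0,110),velocity=150)
bot.move_to(W(-275,0,110),R)
c=cams.capture("wrist");pickle.dump(c,open("w3.pkl","wb"));cv2.imwrite("pics/w3.png",c["frame"][:,:,::-1]);print(T.sense()["t"])
E
```

```text
paddle [-217.9 -144.7   37.7] [-216.6 -144.    37.7]
corner [-254.3   81.9   12. ] seam [-254.3  -84.3   12. ] blank rear [-238.3   -7.4   32. ] [-235.3   36.2   32. ]
[ 0.34243915 -0.23634906 -0.90701368]
w 45.66070383352466 [-1.8 -0.2  5.5]
16.25
```

```bash
python3 - <<'E'
from plant import bot,kin,telemetry as T,cams
from h import *;import pickle
t=cams.capture("top");s=cams.capture("scene");w=pickle.load(open("w3.pkl","rb"))
im=np.zeros((600,800,3),np.uint8);im[:300,:480]=cv2.resize(w["frame"],(480,300))[:,:,::-1]
im[300:,:480]=cv2.resize(s["frame"][130:270,200:424,::-1],(480,300),interpolation=2);im[:300,480:780]=cv2.resize(t["frame"][90:270,220:400,::-1],(300,300),interpolation=2)
cv2.imwrite("pics/m3.png",im)
E
```

```text
(no output)
```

View pics/m3.png

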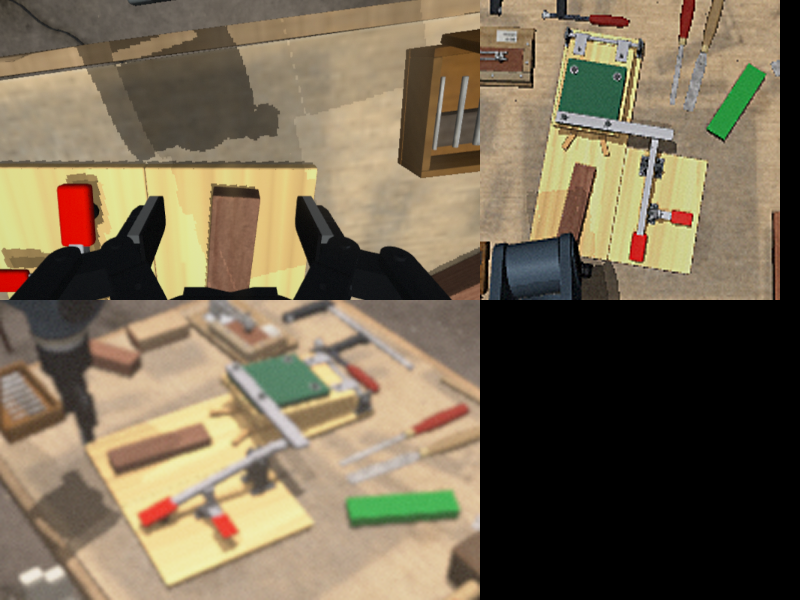

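The blank is now between the opened jaws, at composite (235,240). I'll check its alignment numerically, then push if it's good.

```bash
python3 - <<'E'
from h import *;import pickle
c=pickle.load(open("w3.pkl","rb"));h=hsv(c)
b=(h[...,2]<150)&(h[...,1]>80)&(h[...,0]<16)&(h[...,2]>50);b[:245]=0;b[380:]=0;b[:,:255]=0;b[:,:]&=True;b[:,370:]=0
for r in(265,285,305,325,345,370):
    x=np.flatnonzero(b[r]);print(r,x.min(),x.max(),P(onz(c,(x.min(),r),32)).round(1),P(onz(c,(x.max(),r),32)).round(1))
col=np.flatnonzero(b[:,315]);print(col.min(),P(onz(c,(315,col.min()),32)).round(1))
E
```

```text
265 283 346 [-231.5  -18.3   32. ] [-231.5   25.8   32. ]
285 282 343 [-215.3  -19.4   32. ] [-215.3   24.2   32. ]
305 281 341 [-198.4  -20.5   32. ] [-198.4   23.3   32. ]
325 279 338 [-180.7  -22.4   32. ] [-180.8   21.6   32. ]
345 278 336 [-162.3  -23.6   32. ] [-162.3   20.6   32. ]
370 277 333 [-138.1  -25.    32. ] [-138.1   18.9   32. ]
252 [-241.6    4.    32. ]
```

The squeeze centred the blank but left the -0.07 rad skew. I'll grip it at its own yaw, turn it square on the bed, and re-check.

```bash
python3 - <<'E'
from plant import bot,kin,telemetry as T,cams
from h import *;import pickle
R=rot(YAW);R2=rot(YAW-.07);f0=T.sense()["force"]
bot.servo_line(W(-153,-2.2,110),R2,velocity=150);bot.servo_line(W(-153,-2.2,15),velocity=80)
bot.set_gripper(42,40);print(T.sense()["gripper_width"])
bot.servo_line(W(-153,0,15),R,velocity=15);print((T.sense()["force"]-f0).round(1))
bot.set_gripper(75);bot.servo_line(W(-153,0,110),velocity=150)
bot.servo_line(W(-275,0,110),velocity=150)
c=cams.capture("wrist");pickle.dump(c,open("w4.pkl","wb"));cv2.imwrite("pics/w4.png",c["frame"][:,:,::-1]);print(T.sense()["t"])
h=hsv(c)
b=(h[...,2]<150)&(h[...,1]>80)&(h[...,0]<16)&(h[...,2]>50);b[:245]=0;b[380:]=0;b[:,:255]=0;b[:,370:]=0
for r in(265,305,345,370):
    x=np.flatnonzero(b[r]);print(r,P(onz(c,(x.min(),r),32)).round(1),P(onz(c,(x.max(),r),32)).round(1))
E
```

```text
43.956919113679646
[1.  0.1 5.8]
21.55
265 [-230.3  -23.2   32. ] [-230.3   20.2   32. ]
305 [-197.1  -23.4   32. ] [-197.1   20.4   32. ]
345 [-161.   -23.7   32. ] [-160.9   19.9   32. ]
370 [-136.7  -23.5   32. ] [-136.6   19.7   32. ]
```

The blank is square now, with y centred within calibration. Pushing it home.

```bash
python3 - <<'E'
from plant import bot,kin,telemetry as T,cams
from h import *;import pickle
bot.set_gripper(0)
bot.servo_line(W(-270,-1,20),velocity=120);f0=T.sense()["force"]
for x in [-240,-200,-160,-130,-115,-108]+list(np.arange(-105,-85,1.5)):
    bot.servo_line(W(x,-1,20),velocity=60);s=T.sense();f=(s["force"]-f0);print(x,P(s["position"]).round(1),f.round(1))
    if np.hypot(*f[:2])>(20 if x>-112 else 15): break
c=cams.capture("top");s=cams.capture("scene");w=cams.capture("wrist");print(T.sense()["t"])
im=np.zeros((600,800,3),np.uint8);im[:300,:480]=cv2.resize(w["frame"],(480,300))[:,:,::-1]
im[300:,:480]=cv2.resize(s["frame"][130:270,200:424,::-1],(480,300),interpolation=2);im[:300,480:780]=cv2.resize(c["frame"][90:270,220:400,::-1],(300,300),interpolation=2)
cv2.imwrite("pics/m4.png",im)
E
```

```text
-240 [-240.    -1.1   19.9] [ 0.   0.4 -0.6]
-200 [-200.1   -1.    19.9] [-0.8 -1.  -0.7]
-160 [-160.1   -1.    19.9] [-1.  -0.1 -0.5]
-130 [-130.    -1.1   19.9] [-0.5  0.2 -0.4]
-115 [-114.9   -1.    19.9] [-0.8 -0.2  0.6]
-108 [-107.8   -1.    20. ] [-0.9  0.2 -0.2]
-105.0 [-104.9   -1.    20. ] [-0.4  0.3  0.3]
-103.5 [-103.4   -1.    20. ] [-0.6 -1.2  0.1]
-102.0 [-101.9   -1.    20. ] [-0.5  0.4 -0.8]
-100.5 [-100.3   -1.    20. ] [-0.8 -0.4 -0. ]
-99.0 [-98.8  -1.   20. ] [ 0.4 -0.  -0.1]
-97.5 [-97.3  -1.   20. ] [-0.7 -0.4 -0.2]
-96.0 [-95.8  -1.   20. ] [ 0.1 -0.1  1. ]
-94.5 [-95.3  -1.   19.9] [-5.8  0.1  3.4]
-93.0 [-95.3  -1.   19.8] [-14.    2.4  10.5]
-91.5 [-95.2  -1.   19.8] [-22.9   1.1  17.4]
29.4
```

View pics/m4.png

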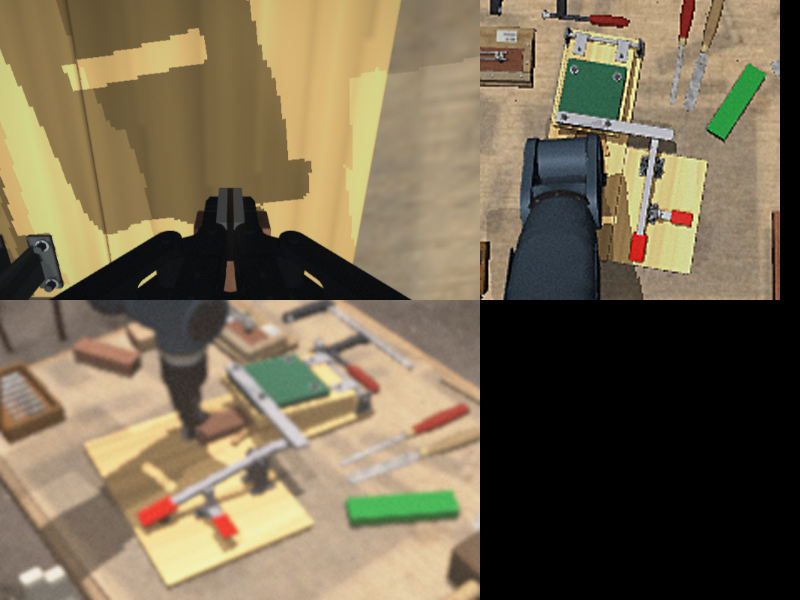

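The blank stopped at TCP x=-95.3, so its rear is at about -84.3 (expected -85), with 23 N against the stop. The scene crop shows it straight under the flap at (220,425), with the lever still caught. Next: retreat, then press the thumb plate.

```bash
python3 - <<'E'
from plant import bot,kin,telemetry as T,cams
from h import *;import pickle
R=rot(YAW)
bot.servo_line(W(-125,-1,21),velocity=80);bot.servo_line(W(-160,-1,180),velocity=150)
c=cams.capture("wrist");pickle.dump(c,open("w5.pkl","wb"))
bot.move_to(W(-142,-227,130),R);bot.servo_line(W(-142,-227,55),velocity=80);f0=T.sense()["force"]
for z in [46,42,38,35,32,29,27,25,24,23,22,21]:
    bot.servo_line(W(-142,-227,z),velocity=40);s=T.sense();f=s["force"]-f0;print(z,s["position"][2].round(1),f.round(1))
    if f[2]>25: break
bot.dwell(.8)
c=cams.capture("top");s=cams.capture("scene");w=cams.capture("wrist");print(T.sense()["t"])
im=np.zeros((600,800,3),np.uint8);im[:300,:480]=cv2.resize(w["frame"],(480,300))[:,:,::-1]
im[300:,:480]=cv2.resize(s["frame"][130:270,200:424,::-1],(480,300),interpolation=2);im[:300,480:780]=cv2.resize(c["frame"][90:270,220:400,::-1],(300,300),interpolation=2)
im[350:600,480:800]=cv2.resize(pickle.load(open("w5.pkl","rb"))["frame"],(320,250))[:,:,::-1]
cv2.imwrite("pics/m5.png",im)
E
```

```text
46 45.8 [-0.7  0.  -0.4]
42 42.1 [ 0.7  0.6 -0.1]
38 38.0 [ 0.6 -0.3  0.4]
35 35.0 [ 0.1 -1.1 -0. ]
32 31.9 [-0.4 -1.7  1.6]
29 28.8 [-0.5 -1.5  2.3]
27 26.9 [ 0.4 -1.7  2.2]
25 24.9 [ 0.  -2.1  1.7]
24 24.0 [-0.1 -2.1  1.5]
23 23.0 [-1.2 -2.8  1.5]
22 21.9 [-0.2 -2.8  2.1]
21 21.0 [-0.9 -4.   1.4]
37.3333
```

View pics/m5.png

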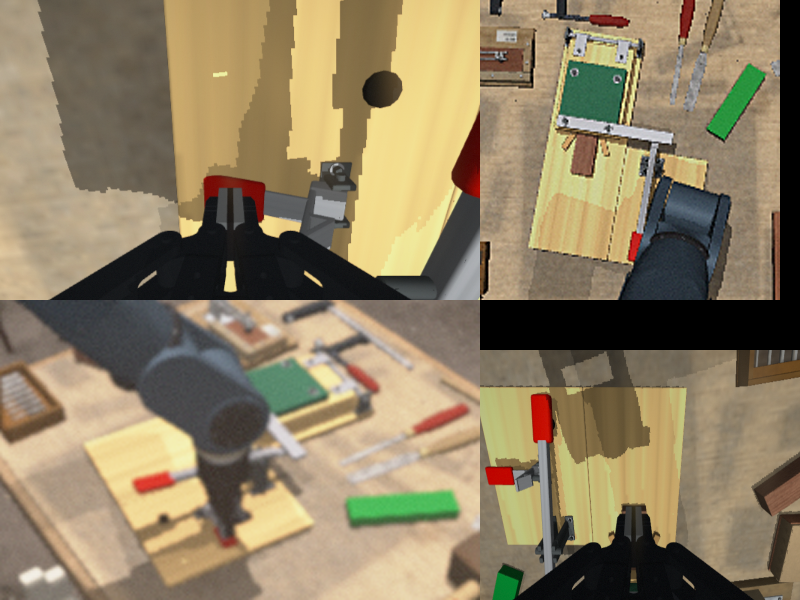

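The lever has risen (paddle near (470,130) in the wrist crop, with the rubber stop exposed), and the blank is under the lowered flap. I'll retract and verify.

```bash
python3 - <<'E'
from plant import bot,kin,telemetry as T,cams
from h import *;import pickle
R=rot(YAW);
bot.servo_line(W(-142,-229,35),velocity=40);bot.servo_line(W(-142,-229,260),velocity=150)
bot.move_to(W(-240,-20,300),R)
c=cams.capture("wrist")
bot.move_to([300,-250,330],R)
t=cams.capture("top");s=cams.capture("scene");print(T.sense()["t"],T.sense()["force"])
im=np.zeros((600,800,3),np.uint8);im[:300,:480]=cv2.resize(c["frame"],(480,300))[:,:,::-1]
im[300:,:480]=cv2.resize(s["frame"][130:270,200:424,::-1],(480,300),interpolation=2);im[:300,480:780]=cv2.resize(t["frame"][90:270,220:400,::-1],(300,300),interpolation=2)
im[350:550,480:800]=cv2.resize(t["frame"],(320,200))[:,:,::-1]
cv2.imwrite("pics/m6.png",im)
us=[]
for k in(s,t):
    h=hsv(k);m=((h[...,0]<6)|(h[...,0]>174))&(h[...,1]>170)&(h[...,2]>60)
    for b in blobs(m,40):
        q=P(onz(k,b[1],80));
        if abs(q[0]+215)<60 and abs(q[1]+145)<50: us.append((k,b[1]));print(b[1].round(1),q.round())
o1,d1=ray(*us[0]);o2,d2=ray(*us[-1]);x=np.linalg.lstsq(np.c_[d1,-d2],o2-o1,rcond=None)[0];print(P(o1+d1*x[0]).round(1),P(o2+d2*x[1]).round(1))
h=hsv(t);b=(h[...,2]<150)&(h[...,1]>90)&(h[...,0]<16);b[:165]=0;b[215:]=0;b[:,:272]=0;b[:,294:]=0
for k in blobs(b,30):
    print("blank",k[0],k[2]);[print(P(onz(t,a,32)).round(1)) for a in cv2.boxPoints(k[2])]
E
```

```text
42.0667 [-0.11313395 -0.28853261  0.62513829]
[270.9 214.8] [-212. -127.   80.]
[313.9 238. ] [-217. -144.   80.]
[-218.  -143.7   96.8] [-216.8 -144.1   96.8]
blank 315 ((281.8257141113281, 182.10406494140625), (14.660482406616211, 24.798051834106445), 8.972626686096191)
[-85.7  26.   32. ]
[ 2.1 27.5 32. ]
[  2.3 -24.3  32. ]
[-85.5 -25.6  32. ]
```

View pics/m6.png

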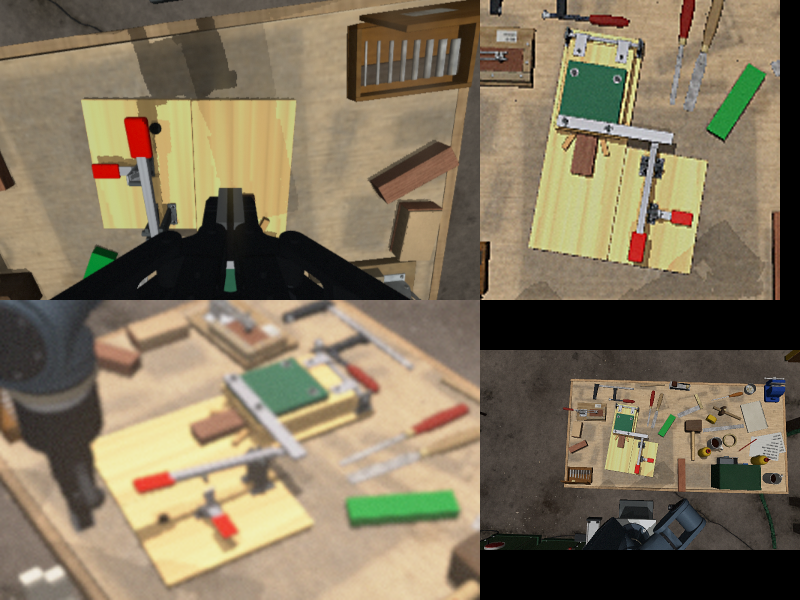

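```bash
python3 -c "
from plant import bot;print(bot.sign_off())"
```

```text
the job is handed in; nothing more can be done
None
```

The blank is loaded against the end stop, the flap is down on it, and the job is handed in at about 42 s of the 64 s allowed.

- **Lever:** I pressed the paddle down to the rubber stop, peaking at about 46 N at the wrist. That is more than the 5 to 15 N given for pressing, but under the 120 N limit. The catch held it with no force on the tool; the paddle measured about 38 mm high (40 expected) and the flap stood open.
- **Blank:** I squared and centred it on the bed with the jaws, without lifting it. The first squeeze left it skewed by 0.07 rad. A second grip turned it square. I then pushed it with shut fingertips until it met the stop at 23 N. In the last top view its rear end is at x = -85.6 mm, against -85 mm for fully home.
- **Release:** I pressed the thumb plate down, the lever was let go and the flap came down. The push read only 2 to 4 N, against the expected 4 to 10 N, but the lever clearly released.
- **Last checks:** The paddle measured about 97 mm high. I estimated about 102 mm for the flap lying on the blank, against 120 mm with the press empty, so it fits within measuring error. I did not measure the flap's own height. The final pictures show nothing round the press visibly moved, and the arm was clear of everything with no force on it.

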